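# Find the socket key that fits the centrifuge rotor nut

## Task

Find out which of the three socket keys in the tray fits the hex nut on the rotor of the mini-centrifuge on the black mat, by trying them on it without forcing. Stand every key that does not fit upright in the tray again, and finish with the right key fully home over the nut, upright and still held in the gripper: do not let go. Leave everything else on the bench where it is.

Things in the scene. Friction and masses are not known exactly. Their poses are not given: they have to be found in the camera images.
- key_a_mid (a point): centre of a steel socket key standing mouth down in the tray, 45 mm above its foot. Three keys, alike outside: plain hexagonal bar 42 mm across flats, 90 mm tall, 0.25 kg. z up, x square to a pair of outer flats; the hex bore inside lies parallel to them. Bores differ, unseen: 23 to 33 mm wide, 19 to 45 mm deep. Only one fits the nut, not always the same; which is not told
- key_b_mid (a point): centre of a steel socket key standing mouth down in the tray, 45 mm above its foot. Three keys, alike outside: plain hexagonal bar 42 mm across flats, 90 mm tall, 0.25 kg. z up, x square to a pair of outer flats; the hex bore inside lies parallel to them. Bores differ, unseen: 23 to 33 mm wide, 19 to 45 mm deep. Only one fits the nut, not always the same; which is not told
- key_c_mid (a point): centre of a steel socket key standing mouth down in the tray, 45 mm above its foot. Three keys, alike outside: plain hexagonal bar 42 mm across flats, 90 mm tall, 0.25 kg. z up, x square to a pair of outer flats; the hex bore inside lies parallel to them. Bores differ, unseen: 23 to 33 mm wide, 19 to 45 mm deep. Only one fits the nut, not always the same; which is not told
- nut (a point): centre of the hub face (74 mm above the bench) under the rotor nut of the centrifuge on the mat; z up, x square to a pair of nut flats. The nut, one of three, is 20 to 30 mm across flats, 14 mm high with a chamfer; a 9 mm stud in it ends 16 to 42 mm above the hub face. The right key has 1.5 mm play each side and slides down until its foot is on the hub face; the others stop with the foot 9 mm or more above it
- mat: black mat, 200 mm square, flat on the bench, under the fixed white mini-centrifuge to work on (135 mm square, centred on the mat; its top is 75 mm high round the nut). Two like centrifuges with other nuts are parked without a mat behind it and on its right, up to 116 mm high. Origin under its centre
- tray: fixed grey open tray, 100 mm along its x by 290 mm along its y, rim 18 mm high, walls 4 mm, floor about 4 mm thick; origin at the centre of its underside on the bench. The keys stand in a row along its y, about 90 mm apart
- bottle: glass reagent bottle with blue cap, 72 mm across, 170 mm tall, beyond the tray on the left; origin at the centre of its underside; a bystander, to be left alone
- tip_box: grey and yellow pipette tip box, 85 x 120 x 62 mm, on the robot's left; origin at the centre of its underside; a bystander, to be left alone
- tube_rack: white wire rack with six capped tubes, 60 x 155 x 95 mm, on the robot's left; origin at the centre of its underside; a bystander, to be left alone
- carton: small cardboard carton, 70 x 100 x 60 mm, at the back; origin at the centre of its underside; a bystander, to be left alone
- beaker: small glass beaker, 60 mm across, 70 mm tall, at the back; origin at the centre of its underside; a bystander, to be left alone
- dish: clear flat covered dish, 88 mm across, 16 mm high, behind the tray; origin at the centre of its underside; a bystander, to be left alone
- marker: marker pen lying flat, 130 mm long, 14 mm thick, in front of the robot; origin at the centre of its underside; a bystander, to be left alone

How it is judged:
By the outcome, as a careful person would: the job done as asked, in the order asked, and still so for the second after the job is handed in, while the arm keeps its last pose, push and grip.
It also fails if it takes over 72 s, if anything falls off the work surface, if the arm or the gripper's body presses on something with over 40 N, if the wrist force passes 120 N, or if a joint passes its speed limit or range.

## Robot

A 6-joint arm with a two-finger parallel gripper is mounted at the origin on the work surface. World frame = base frame: x ahead of the robot, y to its left, z up, the work surface at z = 0. Lengths are in m, angles in rad, forces in N, time in s.
With the tool pointing down it reaches from about 0.35 to 0.975 m from the base axis. Payload 4.9 kg.
Tool frame: the origin (TCP) lies on the centre line of the jaws, within the pads' length; the fingertips stand 11 mm ahead of it and the grasp point (between the pads) lies 8 mm behind it; z points along the fingers, y is the direction in which the jaws open and shut (so a half turn about z gives the same grasp; the last joint's range is limited). The gripper opens to 85 mm and grips with 20 to 120 N. Pads are 22 mm wide; open, the fingers measure 114 mm over their backs; the gripper's body (76 mm by 85 mm) begins 54 mm behind the grasp point. The pads swing forward as they close: fully open they stand 13 mm farther back than shut.
Start: joints at [-1.463, 0.053, 1.613, -0, 1.476, -0.119], TCP at [0.141, -0.609, 0.242] pointing down, gripper open.
Joint ranges: [-3.01, 3.01], [-1.01, 2.22], [0.06, 2.58], [-1.02, 4.17], [0.09, 2.62], [-3.14, 3.14]. Speed limits (rad/s): [2.57, 2.57, 3.14, 3.14, 3.14, 3.14].

## Interface

Orientations are given as a rotation vector (axis times angle).
In Python, from station import ctrl gives the robot as it stands.
- The arm moves only by the tool send_rows, never from a script. Its argument "series" is a list of rows, each an object of numbers: "tx", "ty", "tz": the shift along the tool's x, y, z in cm; "wx", "wy", "wz": the turn, a rotation vector about the tool's x, y, z in rad; "jaw": the closure, from 0 (fully open) to 1 (shut). In form: [{"tx": .., "ty": .., "tz": .., "wx": .., "wy": .., "wz": .., "jaw": ..}, ...]. A call has 1 to 5 rows; each row shifts and turns the pose as measured when the row begins, along the tool's axes as they then stand; what a row does not reach is not made up. A row lasts 1/8 s, in which the tool goes at most 62.5 mm and 10.7 degrees, less where a joint would pass 70% of its speed; a pose out of reach is approached as far as the arm can. A call is refused whole if a number of a shift passes 6.25 or a number of a turn 0.188, either way. A call with a gripper value outside its range is refused whole. The fingers move at their own pace and stop on an object; "squeeze" is the grip in N (left out, the last holds). Time passes only in rows, so rows that do not move let the fingers close. It gives the time, the measured TCP pose, the force and the opening at its end, in the units of the state.
- ctrl.get_obs(): the state, without advancing time (a new reading comes with each control period).
- ctrl.get_image(name): name is "side" or "top"; returns the picture (420x560x3 uint8, red, green, blue); there is no depth.
- ctrl.camera_info(name): a dict with "mtx" (3x3 intrinsics, pixels), "R" (3x3) and "t" (3): a world point X has camera coordinates R X + t. Camera axes: x right, y down, z forward; pixel columns grow to the right and rows downward; lengths in m; the calibration is good to about 2 mm. A picture is of the moment at which its call begins. camera_info takes no time and is no camera call.
- ctrl.finish_job(): hands the job in, once; it reports no verdict.
The state is a dict: "t": time; "q": joint angles; "dq": joint speeds; "effort": joint torques, N m; "tool_pos": TCP position; "tool_rot": TCP orientation; "contact_force": force on the tool from outside, world axes, zero at the start; "wrist_torque": the same for the moment, N m; "opening": finger opening in m.
Only numpy, scipy, OpenCV 4.12 (cv2) and the standard library are available. Lean on these libraries where they do the work, as an engineer would, in place of code of your own. Each camera call takes 0.05 s, during which the arm holds its last target.

## Working session

There is one attempt and no reset: what is moved stays moved. The work goes in short steps, Python scripts to look and compute and a tool call to move; the robot and the scene stay as the last step left them, time stands still between calls to the robot, and variables do not carry over. Pictures are saved under pics/ and viewed, and the job is handed in when it is done.

Besides the shell and the picture viewer there is one more tool, called after "Request:" in YAML: its name, and indented under it one key for each argument. send_rows: Moves the arm, as the interface text tells. Its arguments: {"type":"object","properties":{"series":{"type":"array"},"squeeze":{"type":"number"}},"required":["series"]}

```bash
ls; mkdir -p pics; python3 - <<'E'
from station import ctrl
import cv2,json
print(ctrl.get_obs())
for n in("top","side"):
    cv2.imwrite(f"pics/{n}0.png",ctrl.get_image(n)[:,:,::-1]); print(n,ctrl.camera_info(n))
E
```

```text
pics
{'t': 0.0, 'q': array([-1.46301409e+00,  5.33250568e-02,  1.61430486e+00,  2.40698060e-05,
        1.47599690e+00, -1.19012504e-01]), 'dq': array([-0.00092529, -0.00023044, -0.0004386 ,  0.00077804, -0.00030364,
       -0.00070013]), 'effort': array([ 2.11967636e-03, -3.93681192e+01, -3.70174849e+01,  1.63182708e-04,
        7.22361845e-03, -1.06432495e-06]), 'tool_pos': array([ 0.1404684 , -0.60839088,  0.24107623]), 'tool_rot': array([-3.11939496e+00, -3.55251588e-01, -5.55404369e-05]), 'contact_force': array([ 0.7280709 ,  0.11274484, -0.35978837]), 'wrist_torque': array([0.00507397, 0.03833249, 0.00470223]), 'opening': 0.08535882574257202}
top {'mtx': array([[452.89613579,   0.        , 284.91930978],
       [  0.        , 452.89613579, 200.31019602],
       [  0.        ,   0.        ,   1.        ]]), 'R': array([[ 0.00605705, -0.99997039,  0.00474694],
       [-0.98918357, -0.0066873 , -0.14653032],
       [ 0.14655773, -0.00380805, -0.98919479]]), 't': array([0.17175879, 0.5355881 , 1.1189759 ])}
side {'mtx': array([[475.75040452,   0.        , 282.42518832],
       [  0.        , 475.75040452, 212.79749007],
       [  0.        ,   0.        ,   1.        ]]), 'R': array([[-0.77208204, -0.63548188,  0.00721807],
       [-0.44892165,  0.53731003, -0.7139799 ],
       [ 0.44984294, -0.55449141, -0.70012899]]), 't': array([0.52395775, 0.20657934, 1.00983269])}
```

View pics/top0.png

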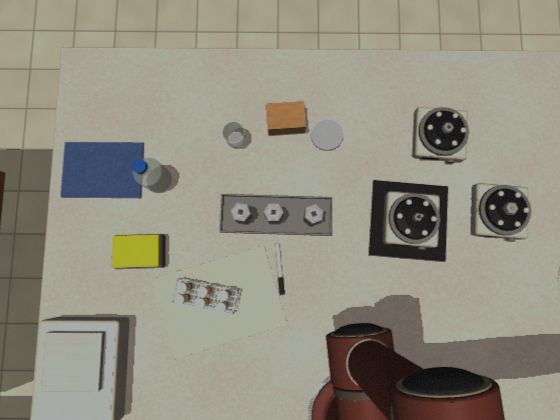

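View pics/side0.png

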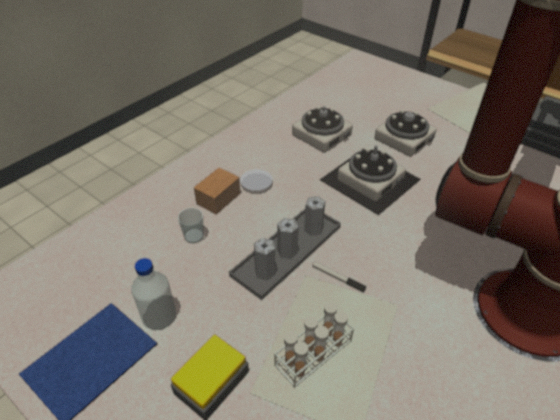

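```bash
python3 - <<'E'
import cv2,numpy as np
a=cv2.imread("pics/top0.png");b=cv2.imread("pics/side0.png")
cv2.imwrite("pics/c1.png",cv2.resize(a[185:245,212:342],None,fx=6,fy=6,interpolation=2))
cv2.imwrite("pics/c2.png",cv2.resize(a[175:265,365:453],None,fx=6,fy=6,interpolation=2))
cv2.imwrite("pics/c3.png",cv2.resize(b[185:295,225:345],None,fx=5,fy=5,interpolation=2))
cv2.imwrite("pics/c4.png",cv2.resize(b[135:215,315:425],None,fx=6,fy=6,interpolation=2))
E
```

```text
(no output)
```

View pics/c1.png

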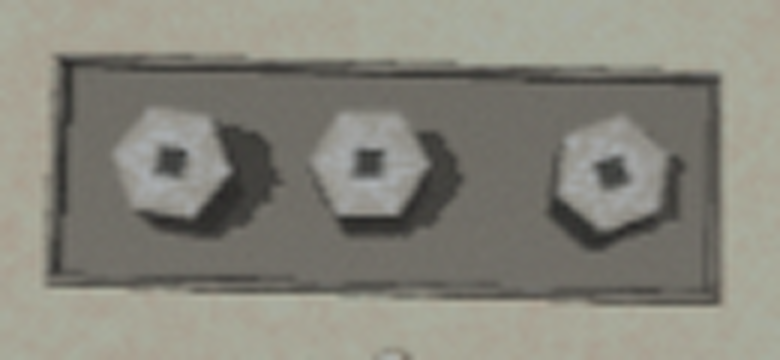

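View pics/c2.png

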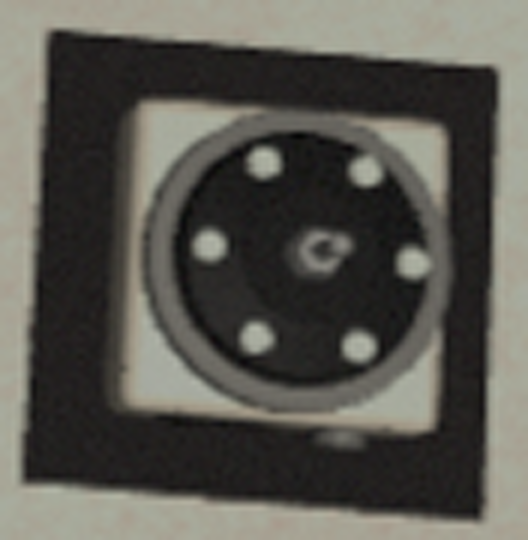

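View pics/c3.png

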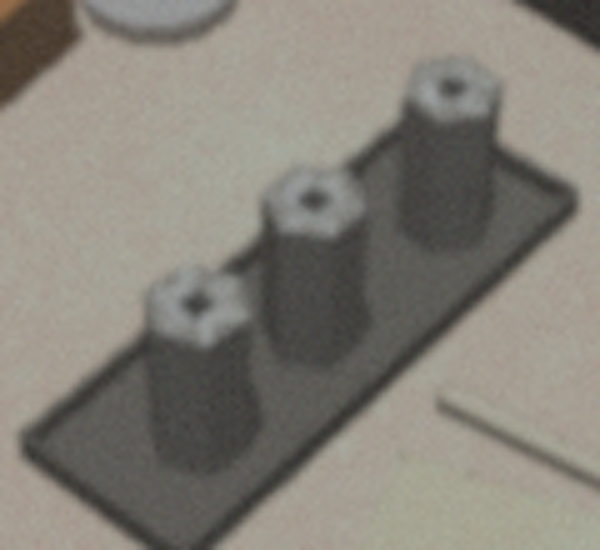

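View pics/c4.png

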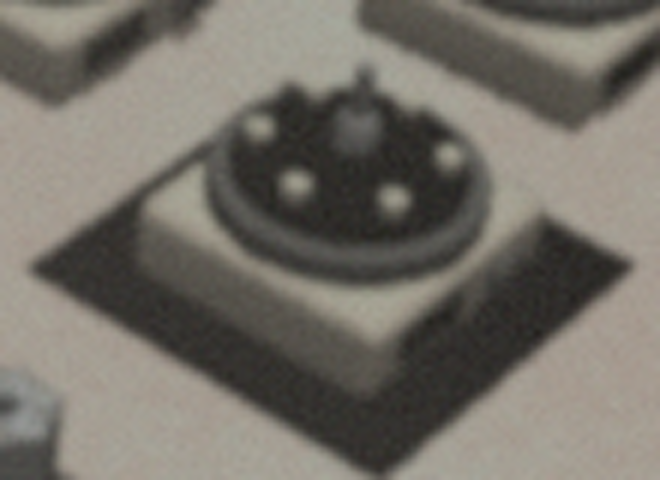

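```bash
cat > h.py <<'E'
import numpy as np,cv2
from station import ctrl
def cam(n):
    c=ctrl.camera_info(n); return np.array(c["mtx"]),np.array(c["R"]),np.array(c["t"])
def ray(n,uv):
    K,R,t=cam(n); d=R.T@np.linalg.solve(K,[uv[0],uv[1],1]); return -R.T@t,d
def onz(n,uv,z):
    o,d=ray(n,uv); return o+d*(z-o[2])/d[2]
def proj(n,X):
    K,R,t=cam(n); p=K@(R@np.asarray(X)+t); return p[:2]/p[2]
def avg(n,k=8):
    return np.mean([ctrl.get_image(n)[:,:,::-1].astype(float) for _ in range(k)],0)
E
python3 - <<'E'
from h import *
for n in("top","side"):
    a=avg(n); np.save(n+".npy",a)
a=np.load("top.npy").astype(np.uint8);b=np.load("side.npy").astype(np.uint8)
cv2.imwrite("pics/d1.png",cv2.resize(a[190:240,215:335],None,fx=6,fy=6,interpolation=2))
cv2.imwrite("pics/d2.png",cv2.resize(a[197:237,394:434],None,fx=14,fy=14,interpolation=2))
cv2.imwrite("pics/d4.png",cv2.resize(b[140:180,355:395],None,fx=14,fy=14,interpolation=2))
g=cv2.cvtColor(a,cv2.COLOR_BGR2GRAY)
print(g[208:224,404:426])
G=cv2.resize(g,None,fx=4,fy=4,interpolation=cv2.INTER_CUBIC)
m=(G>135).astype(np.uint8); M=np.zeros_like(m); M[4*198:4*228,4*225:4*328]=m[4*198:4*228,4*225:4*328]
cs,_=cv2.findContours(M,cv2.RETR_EXTERNAL,cv2.CHAIN_APPROX_NONE)
for c in cs:
    if cv2.contourArea(c)<1500: continue
    P=np.array([onz("top",((p[0]+.5)/4-.5,(p[1]+.5)/4-.5),.094)[:2] for p in c[:,0]])
    mo=cv2.moments(P.astype(np.float32).reshape(-1,1,2)); ce=np.array([mo['m10'],mo['m01']])/mo['m00']
    d=P-ce; th=np.arctan2(d[:,1],d[:,0]); r=np.hypot(*d.T)
    # arc-uniform angle sampling: corner direction = phase of 6th harmonic of r(th)
    o=np.argsort(th); tt=np.linspace(-np.pi,np.pi,720,endpoint=False); rr=np.interp(tt,th[o],r[o],period=2*np.pi)
    z=np.sum(rr*np.exp(6j*tt)); corner=np.angle(z)/6
    print("key",ce.round(4),"area",mo['m00'],"AF",np.sqrt(mo['m00']*2/np.sqrt(3)),"flat normals deg",(np.degrees(corner)+30)%60, "amp",2*abs(z)/720)
E
```

```text
[[ 28  28  28  28  27  27  25  27  29  28  30  31  30  29  31  30  29  29
   29  25  25  25]
 [ 29  29  27  28  26  25  28  31  31  31  30  29  31  30  29  32  28  30
   29  29  26  25]
 [ 29  30  28  26  28  30  30  31  29  31  30  28  30  31  30  30  31  29
   28  30  26  24]
 [ 29  30  27  28  30  30  30  32  30  30  31  31  30  29  31  28  29  31
   30  30  30  29]
 [ 32  30  23  27  31  29  31  31  31  30  30  36  37  41  36  33  32  30
   29  31  29  31]
 [ 32  32  28  27  30  29  29  29  30  31  39  55  71  85  84  70  56  54
   48  33  30  29]
 [ 32  28  29  30  31  31  29  30  31  38  53  69 108 129 131 114  96 105
   94  58  31  29]
 [ 33  27  27  30  30  31  31  31  34  52  65  96 122 107  67  59  96 128
  126  86  38  31]
 [ 35  28  26  31  30  31  30  30  44  61  73 116 108  63  51  58  90 117
  115  79  36  31]
 [ 36  30  30  30  31  30  30  30  46  62  71 115 118  84  61  62  75  85
   75  48  30  29]
 [ 38  31  28  31  30  31  31  29  37  56  71  95 125 118  98 100 116  88
   36  30  30  31]
 [ 38  31  29  31  30  31  31  32  30  48  65  76 106 124 130 132 105  55
   31  30  30  29]
 [ 40  34  26  30  32  31  31  31  31  36  55  70  73  74  76  86  67  34
   30  29  31  31]
 [ 40  41  32  29  32  32  31  31  30  31  38  43  46  49  51  48  37  29
   30  30  30  30]
 [ 41  41  36  32  31  31  32  31  31  30  31  31  31  30  30  32  32  29
   30  30  31  28]
 [ 43  42  42  33  28  30  31  30  32  32  32  30  30  31  30  31  30  32
   30  31  29  30]]
key [0.4951 0.106 ] area 0.0012878506873685858 AF 0.038562700658234444 flat normals deg 20.468155764749625 amp 0.0013693725883384491
key [0.4984 0.2043] area 0.0013435358095685856 AF 0.039387580817316636 flat normals deg 59.46433656176206 amp 0.0013043852585461855
key [0.4984 0.2844] area 0.0013442652433042213 AF 0.0393982715378213 flat normals deg 50.829881569852695 amp 0.0014304104599359604
```

View pics/d2.png

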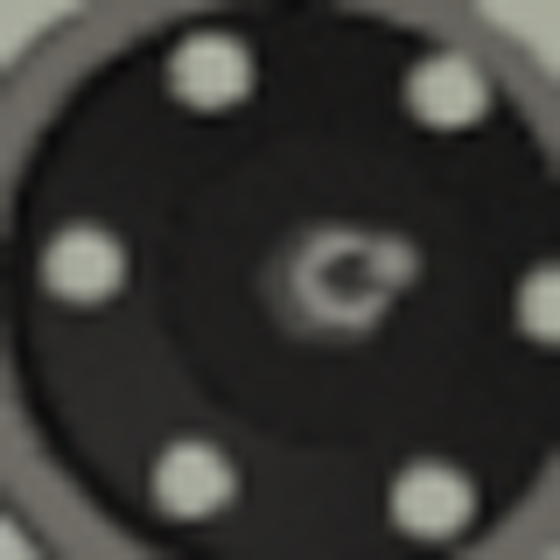

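View pics/d4.png

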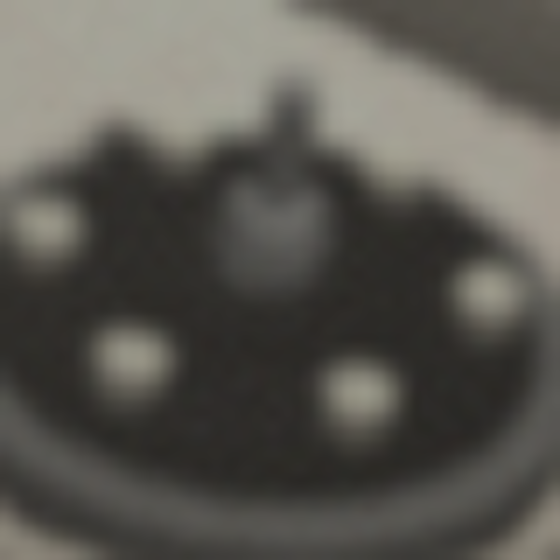

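View pics/d1.png

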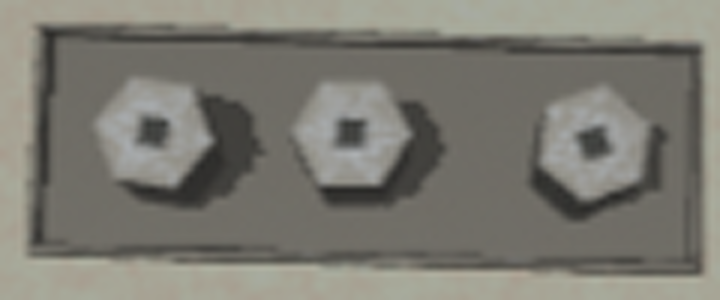

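```bash
python3 - <<'E'
from h import *
a=np.load("top.npy").astype(np.uint8);b=np.load("side.npy").astype(np.uint8)
print("cams",ray("top",(280,210))[0],ray("side",(280,210))[0])
def quad(im,lo,roi,n):
    g=cv2.cvtColor(im,cv2.COLOR_BGR2GRAY);x0,y0,x1,y1=roi
    m=np.zeros_like(g);m[y0:y1,x0:x1]=(g[y0:y1,x0:x1]<lo)*255
    cs,_=cv2.findContours(m,0,cv2.CHAIN_APPROX_NONE);c=max(cs,key=cv2.contourArea);h=cv2.convexHull(c)
    return cv2.approxPolyDP(h,8,True)[:,0]
for n,im,roi in(("top",a,(362,172,456,270)),("side",b,(315,140,425,215))):
    q=quad(im,75,roi,n);P=np.array([onz(n,p,0.002)[:2] for p in q]);print(n,q.tolist(),P.round(3).tolist(),P.mean(0))
# white dots
for n,im,roi in(("top",a,(395,195,434,236)),("side",b,(340,145,408,180))):
    g=cv2.resize(cv2.cvtColor(im,cv2.COLOR_BGR2GRAY),None,fx=4,fy=4,interpolation=2)
    x0,y0,x1,y1=[4*v for v in roi];M=np.zeros_like(g);M[y0:y1,x0:x1]=(g[y0:y1,x0:x1]>135)*255
    k,l,s,ce=cv2.connectedComponentsWithStats(M)
    for i in range(1,k):
        if 150<s[i,4]<900: print(n,((ce[i]+.5)/4-.5).round(2),s[i,4])
def tri(u,v):
    o1,d1=ray("top",u);o2,d2=ray("side",v)
    s=np.linalg.lstsq(np.c_[d1,-d2],o2-o1,rcond=None)[0];p,q=o1+s[0]*d1,o2+s[1]*d2
    return (p+q)/2,np.linalg.norm(p-q)
u=lambda x,y:(394+(x+.5)/14-.5,197+(y+.5)/14-.5);v=lambda x,y:(355+(x+.5)/14-.5,140+(y+.5)/14-.5)
print("stud tip",tri(u(405,255),v(294,88)))
print("nut top at z.088",onz("top",u(342,278),.088), "proj hub guesses")
for z in(.074,.08,.088): print(z,onz("top",u(320,285),z))
for k in [(.4951,.106),(.4984,.2043),(.4984,.2844)]: print(proj("side",(*k,.094)),proj("top",(*k,.094)))
E
```

```text
cams [0.36476004 0.17959646 1.1845497 ] [0.04301021 0.78191205 0.85072468]
top [[374, 180], [447, 187], [444, 261], [369, 254]] [[0.596, -0.062], [0.579, -0.255], [0.384, -0.238], [0.401, -0.044]] [ 0.48975255 -0.14979401]
side [[418, 180], [376, 213], [321, 179], [338, 167]] [[0.384, -0.229], [0.405, -0.043], [0.591, -0.061], [0.585, -0.134]] [ 0.49130883 -0.11656436]
top [397.49 196.25] 374
top [430.73 197.23] 451
top [408.63 201.57] 242
top [425.61 203.06] 239
top [399.52 215.42] 239
top [407.25 230.8 ] 249
top [424.36 232.33] 249
stud tip (array([ 0.49161624, -0.15380026,  0.10894583]), np.float64(0.0004586096488567311))
nut top at z.088 [ 0.48977559 -0.14925867  0.088     ] proj hub guesses
0.074 [ 0.49010436 -0.14952611  0.074     ]
0.08 [ 0.48942716 -0.14774795  0.08      ]
0.088 [ 0.48852423 -0.14537707  0.088     ]
[314.63707442 201.70155413] [313.46150613 213.24387176]
[286.93565687 224.2951278 ] [272.93146665 211.6253796 ]
[263.16943221 245.06281376] [239.88855458 211.40757085]
```

```bash
python3 - <<'E'
from h import *
a=np.load("top.npy");b=np.load("side.npy")
def e(im,lo,hi,f): 
    x=np.clip((im-lo)/(hi-lo)*255,0,255).astype(np.uint8); return cv2.resize(x,None,fx=f,fy=f,interpolation=cv2.INTER_LANCZOS4)
o=np.hstack([e(a[208:226,405:427].mean(2),25,135,18),e(b[143:163,366:388].mean(2)[:18],30,110,18)])
cv2.imwrite("pics/e.png",o)
print(b[144:164,368:382].mean(2).astype(int))
E
```

```text
[[159 158 158 160 159 159 155 151 151 154 156 158 156 151]
 [157 157 157 159 159 155 143 134 136 144 153 158 158 157]
 [156 158 160 159 159 149 127 113 116 131 152 159 159 159]
 [158 158 159 158 157 144 111  90  96 119 147 158 160 159]
 [157 155 151 149 147 130  99  77  85 114 147 158 160 158]
 [148 139 124 116 113 102  82  70  78 107 137 149 152 156]
 [123 109  86  74  73  71  68  69  73  87 105 119 135 148]
 [ 90  77  57  50  50  56  65  68  65  62  67  79 103 129]
 [ 64  56  50  54  62  62  66  70  65  56  50  55  74 102]
 [ 50  48  51  69  81  77  72  73  75  70  53  44  52  75]
 [ 43  46  56  75  90  89  83  87  93  86  65  46  47  56]
 [ 46  49  57  74  88  95  98  99 100  87  66  49  43  46]
 [ 46  51  60  71  83  93  96  99  96  84  65  49  44  44]
 [ 46  50  61  71  79  85  89  90  87  78  64  49  42  44]
 [ 45  48  57  70  76  78  80  82  81  70  56  45  46  43]
 [ 46  48  54  66  71  73  76  75  71  61  49  44  42  43]
 [ 46  47  47  55  63  64  65  63  60  52  46  44  44  42]
 [ 43  45  46  46  50  52  52  52  48  44  43  41  43  43]
 [ 44  45  44  46  44  44  45  44  46  43  42  44  44  42]
 [ 44  44  43  44  44  44  44  45  44  41  44  43  42  41]]
```

View pics/e.png

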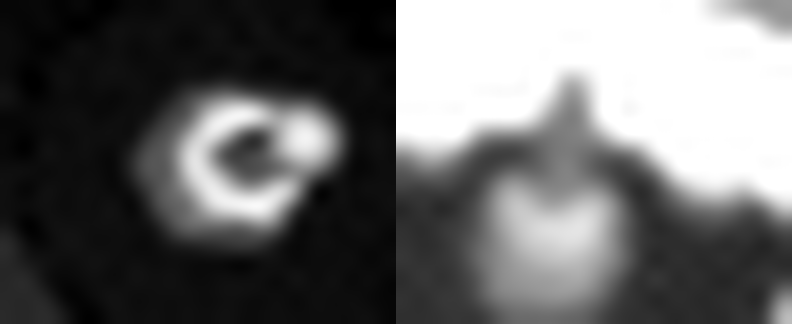

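```bash
cat >> h.py <<'E'
from scipy.spatial.transform import Rotation as Ro
def Rt(yawdeg):
    c,s=np.cos(np.radians(yawdeg)),np.sin(np.radians(yawdeg))
    return np.array([[c,s,0],[s,-c,0],[0,0,-1.]])
def plan(x,y,z,yaw,step=.058,ang=10.):
    o=ctrl.get_obs();p=np.array(o["tool_pos"]);R=Ro.from_rotvec(o["tool_rot"]);T=Ro.from_matrix(Rt(yaw));X=np.array([x,y,z])
    rv=(R.inv()*T).as_rotvec()
    n=max(1,int(np.ceil(max(np.linalg.norm(X-p)/step,np.degrees(np.linalg.norm(rv))/ang))))
    print("t",round(o["t"],2),"n",n,"from",p.round(4),"open",round(o["opening"],4),"F",np.round(o["contact_force"],1),"yaw",np.degrees(np.arctan2(*R.as_matrix()[[1,0],0])).round(1))
    for i in range(n):
        d=R.inv().apply((X-p)/n)*100
        print({k:float(round(v,2 if k[0]=='t' else 3)) for k,v in zip(("tx","ty","tz","wx","wy","wz"),[*d,*(rv/n)])})
        R=R*Ro.from_rotvec(rv/n)
E
python3 -c "
from h import *
plan(.46,-.20,.24,70)"
```

```text
t 0.9 n 9 from [ 0.1406 -0.609   0.2423] open 0.0852 F [ 0.2 -0.3  0.1] yaw 13.0
{'tx': 4.48, 'ty': -3.63, 'tz': 0.03, 'wx': -0.0, 'wy': -0.0, 'wz': -0.111}
{'tx': 4.85, 'ty': -3.11, 'tz': 0.03, 'wx': -0.0, 'wy': -0.0, 'wz': -0.111}
{'tx': 5.17, 'ty': -2.56, 'tz': 0.03, 'wx': -0.0, 'wy': -0.0, 'wz': -0.111}
{'tx': 5.42, 'ty': -1.97, 'tz': 0.03, 'wx': -0.0, 'wy': -0.0, 'wz': -0.111}
{'tx': 5.6, 'ty': -1.36, 'tz': 0.03, 'wx': -0.0, 'wy': -0.0, 'wz': -0.111}
{'tx': 5.72, 'ty': -0.74, 'tz': 0.03, 'wx': -0.0, 'wy': -0.0, 'wz': -0.111}
{'tx': 5.77, 'ty': -0.1, 'tz': 0.03, 'wx': -0.0, 'wy': -0.0, 'wz': -0.111}
{'tx': 5.74, 'ty': 0.54, 'tz': 0.03, 'wx': -0.0, 'wy': -0.0, 'wz': -0.111}
{'tx': 5.65, 'ty': 1.17, 'tz': 0.03, 'wx': -0.0, 'wy': -0.0, 'wz': -0.111}
```

Request:
send_rows:
  series:
    - {"tx": 4.5,"ty": -3.6,"wz": -0.11,"jaw": 0}
    - {"tx": 4.8,"ty": -3.1,"wz": -0.11,"jaw": 0}
    - {"tx": 5.2,"ty": -2.6,"wz": -0.11,"jaw": 0}
    - {"tx": 5.4,"ty": -2.0,"wz": -0.11,"jaw": 0}
    - {"tx": 5.6,"ty": -1.4,"wz": -0.11,"jaw": 0}

```text
invalid input at $.series[0]: expected keys tx, ty, tz, wx, wy, wz, jaw
```

```bash
python3 -c "
from h import *
plan(.485,.106,.2,110)"
```

```text
t 0.9 n 14 from [ 0.1406 -0.609   0.2423] open 0.0852 F [ 0.2 -0.3  0.1] yaw 13.0
{'tx': 3.55, 'ty': -4.42, 'tz': 0.3, 'wx': -0.0, 'wy': -0.0, 'wz': -0.121}
{'tx': 4.05, 'ty': -3.96, 'tz': 0.3, 'wx': -0.0, 'wy': -0.0, 'wz': -0.121}
{'tx': 4.5, 'ty': -3.44, 'tz': 0.3, 'wx': -0.0, 'wy': -0.0, 'wz': -0.121}
{'tx': 4.88, 'ty': -2.88, 'tz': 0.3, 'wx': -0.0, 'wy': -0.0, 'wz': -0.121}
{'tx': 5.2, 'ty': -2.27, 'tz': 0.3, 'wx': -0.0, 'wy': -0.0, 'wz': -0.121}
{'tx': 5.43, 'ty': -1.62, 'tz': 0.3, 'wx': -0.0, 'wy': -0.0, 'wz': -0.121}
{'tx': 5.59, 'ty': -0.96, 'tz': 0.3, 'wx': -0.0, 'wy': -0.0, 'wz': -0.121}
{'tx': 5.66, 'ty': -0.27, 'tz': 0.3, 'wx': -0.0, 'wy': -0.0, 'wz': -0.121}
{'tx': 5.65, 'ty': 0.41, 'tz': 0.3, 'wx': -0.0, 'wy': -0.0, 'wz': -0.121}
{'tx': 5.56, 'ty': 1.09, 'tz': 0.3, 'wx': -0.0, 'wy': -0.0, 'wz': -0.121}
{'tx': 5.39, 'ty': 1.75, 'tz': 0.3, 'wx': -0.0, 'wy': -0.0, 'wz': -0.121}
{'tx': 5.14, 'ty': 2.39, 'tz': 0.3, 'wx': -0.0, 'wy': -0.0, 'wz': -0.121}
{'tx': 4.81, 'ty': 2.99, 'tz': 0.3, 'wx': -0.0, 'wy': -0.0, 'wz': -0.121}
{'tx': 4.42, 'ty': 3.55, 'tz': 0.3, 'wx': -0.0, 'wy': -0.0, 'wz': -0.121}
```

All keys are needed in each row.

Request:
send_rows:
  series:
    - {"tx": 4.5,"ty": -3.6,"tz": 0,"wx": 0,"wy": 0,"wz": -0.11,"jaw": 0}
    - {"tx": 4.8,"ty": -3.1,"tz": 0,"wx": 0,"wy": 0,"wz": -0.11,"jaw": 0}
    - {"tx": 5.2,"ty": -2.6,"tz": 0,"wx": 0,"wy": 0,"wz": -0.11,"jaw": 0}
    - {"tx": 5.4,"ty": -2.0,"tz": 0,"wx": 0,"wy": 0,"wz": -0.11,"jaw": 0}
    - {"tx": 5.6,"ty": -1.4,"tz": 0,"wx": 0,"wy": 0,"wz": -0.11,"jaw": 0}

```text
t: 1.52
tool_pos: [0.3189, -0.3773, 0.2424]
tool_rot: [2.9, 1.204, 0.001]
contact_force: [0.5, 0.3, 0.2]
opening: 0.0853
```

```bash
python3 -c "
from h import *
plan(.495,.106,.2,110)"
```

```text
t 1.52 n 9 from [ 0.3189 -0.3773  0.2424] open 0.0853 F [0.5 0.3 0.2] yaw 45.1
{'tx': 5.19, 'ty': -2.41, 'tz': 0.47, 'wx': 0.0, 'wy': 0.0, 'wz': -0.126}
{'tx': 5.45, 'ty': -1.74, 'tz': 0.47, 'wx': 0.0, 'wy': 0.0, 'wz': -0.126}
{'tx': 5.62, 'ty': -1.04, 'tz': 0.47, 'wx': 0.0, 'wy': 0.0, 'wz': -0.126}
{'tx': 5.71, 'ty': -0.32, 'tz': 0.47, 'wx': 0.0, 'wy': 0.0, 'wz': -0.126}
{'tx': 5.7, 'ty': 0.39, 'tz': 0.47, 'wx': 0.0, 'wy': 0.0, 'wz': -0.126}
{'tx': 5.61, 'ty': 1.11, 'tz': 0.47, 'wx': 0.0, 'wy': 0.0, 'wz': -0.126}
{'tx': 5.42, 'ty': 1.8, 'tz': 0.47, 'wx': 0.0, 'wy': 0.0, 'wz': -0.126}
{'tx': 5.15, 'ty': 2.47, 'tz': 0.47, 'wx': 0.0, 'wy': 0.0, 'wz': -0.126}
{'tx': 4.8, 'ty': 3.1, 'tz': 0.47, 'wx': 0.0, 'wy': 0.0, 'wz': -0.126}
```

Request:
send_rows:
  series:
    - {"tx": 5.2,"ty": -2.4,"tz": 0,"wx": 0,"wy": 0,"wz": -0.125,"jaw": 0}
    - {"tx": 5.5,"ty": -1.7,"tz": 0,"wx": 0,"wy": 0,"wz": -0.125,"jaw": 0}
    - {"tx": 5.6,"ty": -1.0,"tz": 0,"wx": 0,"wy": 0,"wz": -0.125,"jaw": 0}
    - {"tx": 5.7,"ty": -0.3,"tz": 0,"wx": 0,"wy": 0,"wz": -0.125,"jaw": 0}
    - {"tx": 5.7,"ty": 0.4,"tz": 0,"wx": 0,"wy": 0,"wz": -0.125,"jaw": 0}

```text
t: 2.15
tool_pos: [0.419, -0.0998, 0.2436]
tool_rot: [2.364, 2.057, 0.004]
contact_force: [0.5, 0.4, 0.1]
opening: 0.0852
```

```bash
python3 -c "
from h import *
plan(.495,.106,.18,110)"
```

```text
t 2.15 n 4 from [ 0.419  -0.0998  0.2436] open 0.0852 F [0.5 0.4 0.1] yaw 82.1
{'tx': 5.36, 'ty': 1.16, 'tz': 1.58, 'wx': 0.002, 'wy': 0.001, 'wz': -0.122}
{'tx': 5.18, 'ty': 1.81, 'tz': 1.59, 'wx': 0.002, 'wy': 0.001, 'wz': -0.122}
{'tx': 4.92, 'ty': 2.43, 'tz': 1.59, 'wx': 0.002, 'wy': 0.001, 'wz': -0.122}
{'tx': 4.59, 'ty': 3.01, 'tz': 1.59, 'wx': 0.002, 'wy': 0.001, 'wz': -0.122}
```

Request:
send_rows:
  series:
    - {"tx": 5.4,"ty": 1.2,"tz": 1.6,"wx": 0.002,"wy": 0,"wz": -0.125,"jaw": 0}
    - {"tx": 5.2,"ty": 1.8,"tz": 1.6,"wx": 0.002,"wy": 0,"wz": -0.125,"jaw": 0}
    - {"tx": 4.9,"ty": 2.4,"tz": 1.6,"wx": 0.002,"wy": 0,"wz": -0.125,"jaw": 0}
    - {"tx": 4.6,"ty": 3.0,"tz": 1.6,"wx": 0.002,"wy": 0,"wz": -0.125,"jaw": 0}
    - {"tx": 0,"ty": 0,"tz": 0,"wx": 0,"wy": 0,"wz": 0,"jaw": 0}

```text
t: 2.78
tool_pos: [0.4954, 0.1174, 0.1796]
tool_rot: [1.751, 2.598, -0.004]
contact_force: [0.1, 1.1, -0.0]
opening: 0.0853
```

```bash
python3 -c "
from h import *
plan(.495,.106,.12,110)"
```

```text
t 2.77 n 2 from [0.4954 0.1174 0.1796] open 0.0853 F [ 0.1  1.1 -0. ] yaw 112.1
{'tx': -0.49, 'ty': -0.24, 'tz': 2.99, 'wx': 0.001, 'wy': 0.004, 'wz': 0.018}
{'tx': -0.51, 'ty': -0.23, 'tz': 2.98, 'wx': 0.001, 'wy': 0.004, 'wz': 0.018}
```

Request:
send_rows:
  series:
    - {"tx": -0.5,"ty": -0.25,"tz": 2.5,"wx": 0,"wy": 0.004,"wz": 0.018,"jaw": 0}
    - {"tx": -0.5,"ty": -0.25,"tz": 2.5,"wx": 0,"wy": 0.004,"wz": 0.018,"jaw": 0}
    - {"tx": 0,"ty": 0,"tz": 0,"wx": 0,"wy": 0,"wz": 0,"jaw": 0}

```text
t: 3.15
tool_pos: [0.4954, 0.1049, 0.1304]
tool_rot: [1.802, 2.568, 0.004]
contact_force: [-0.2, 0.1, -0.9]
opening: 0.0855
```

```bash
python3 -c "
from h import *
plan(.495,.106,.052,110)
cv2.imwrite('pics/g1.png',np.hstack([cv2.resize(ctrl.get_image('side')[150:310,200:400,::-1],None,fx=3,fy=3)]))"
```

```text
t 3.15 n 2 from [0.4954 0.1049 0.1304] open 0.0855 F [-0.2  0.1 -0.9] yaw 109.9
{'tx': 0.07, 'ty': -0.02, 'tz': 3.92, 'wx': 0.003, 'wy': 0.001, 'wz': -0.001}
{'tx': 0.06, 'ty': -0.01, 'tz': 3.92, 'wx': 0.003, 'wy': 0.001, 'wz': -0.001}
```

View pics/g1.png

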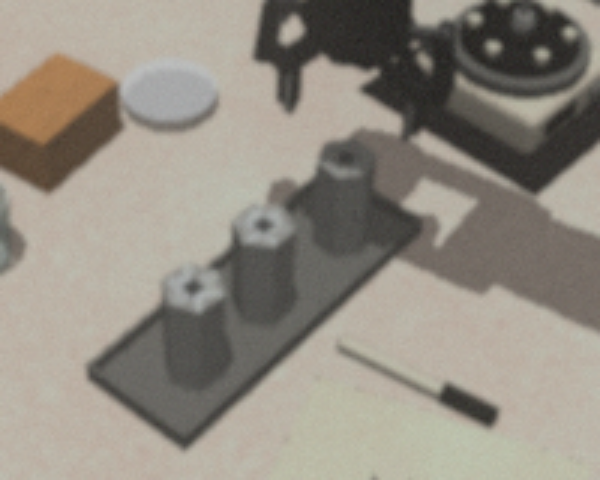

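Request:
send_rows:
  series:
    - {"tx": 0.05,"ty": 0,"tz": 2.5,"wx": 0.003,"wy": 0,"wz": 0,"jaw": 0}
    - {"tx": 0.05,"ty": 0,"tz": 2.5,"wx": 0.003,"wy": 0,"wz": 0,"jaw": 0}
    - {"tx": 0,"ty": 0,"tz": 1.8,"wx": 0,"wy": 0,"wz": 0,"jaw": 0}
    - {"tx": 0,"ty": 0,"tz": 0.5,"wx": 0,"wy": 0,"wz": 0,"jaw": 0}
    - {"tx": 0,"ty": 0,"tz": 0,"wx": 0,"wy": 0,"wz": 0,"jaw": 0}

```text
t: 3.82
tool_pos: [0.5028, 0.1049, 0.0656]
tool_rot: [1.799, 2.558, 0.013]
contact_force: [0.6, 0.1, 0.2]
opening: 0.0855
```

```bash
python3 -c "
from h import *
plan(.495,.106,.052,110)"
```

```text
t 3.83 n 1 from [0.5028 0.1049 0.0656] open 0.0855 F [0.6 0.1 0.2] yaw 109.8
{'tx': 0.38, 'ty': -0.71, 'tz': 1.35, 'wx': 0.015, 'wy': 0.007, 'wz': -0.004}
```

Request:
send_rows:
  series:
    - {"tx": 0.3,"ty": -0.6,"tz": 0.7,"wx": 0.012,"wy": 0.006,"wz": 0,"jaw": 0}
    - {"tx": 0,"ty": 0,"tz": 0.6,"wx": 0.002,"wy": 0,"wz": 0,"jaw": 0}
    - {"tx": 0,"ty": 0,"tz": 0,"wx": 0,"wy": 0,"wz": 0,"jaw": 0}

```text
t: 4.2
tool_pos: [0.497, 0.1058, 0.0536]
tool_rot: [1.805, 2.567, 0.003]
contact_force: [0.6, 0.6, -0.6]
opening: 0.0856
```

```bash
python3 -c "
from h import *
plan(.495,.106,.052,110)"
```

```text
t 4.2 n 1 from [0.497  0.1058 0.0536] open 0.0856 F [ 0.6  0.6 -0.6] yaw 109.8
{'tx': 0.08, 'ty': -0.18, 'tz': 0.15, 'wx': 0.003, 'wy': 0.002, 'wz': -0.004}
```

Request:
send_rows:
  series:
    - {"tx": 0.1,"ty": -0.2,"tz": 0.15,"wx": 0.003,"wy": 0.002,"wz": 0,"jaw": 0}
    - {"tx": 0,"ty": 0,"tz": 0,"wx": 0,"wy": 0,"wz": 0,"jaw": 1}
    - {"tx": 0,"ty": 0,"tz": 0,"wx": 0,"wy": 0,"wz": 0,"jaw": 1}
    - {"tx": 0,"ty": 0,"tz": 0,"wx": 0,"wy": 0,"wz": 0,"jaw": 1}
    - {"tx": 0,"ty": 0,"tz": 0,"wx": 0,"wy": 0,"wz": 0,"jaw": 1}
  squeeze: 50

```text
t: 4.82
tool_pos: [0.4951, 0.1062, 0.0525]
tool_rot: [1.807, 2.569, 0.002]
contact_force: [0.0, 0.3, -0.2]
opening: 0.0416
```

```bash
python3 -c "
from h import *
plan(.495,.106,.052,110)"
```

```text
t 4.83 n 1 from [0.4951 0.1062 0.0525] open 0.0416 F [ 0.   0.3 -0.2] yaw 109.8
{'tx': -0.01, 'ty': -0.02, 'tz': 0.05, 'wx': 0.001, 'wy': -0.0, 'wz': -0.004}
```

Request:
send_rows:
  series:
    - {"tx": 0,"ty": 0,"tz": -1.0,"wx": 0,"wy": 0,"wz": 0,"jaw": 1}
    - {"tx": 0,"ty": 0,"tz": -3.0,"wx": 0,"wy": 0,"wz": 0,"jaw": 1}
    - {"tx": 0,"ty": 0,"tz": -4.0,"wx": 0,"wy": 0,"wz": 0,"jaw": 1}
    - {"tx": 0,"ty": 0,"tz": -4.0,"wx": 0,"wy": 0,"wz": 0,"jaw": 1}
    - {"tx": 0,"ty": 0,"tz": -2.0,"wx": 0,"wy": 0,"wz": 0,"jaw": 1}

```text
t: 5.45
tool_pos: [0.492, 0.1059, 0.1943]
tool_rot: [-1.804, -2.565, 0.007]
contact_force: [-0.3, 0.5, -1.7]
opening: 0.0417
```

```bash
python3 -c "
from h import *
plan(.49,-.15,.19,87,step=.045)"
```

```text
t 5.45 n 6 from [0.492  0.1059 0.1943] open 0.0417 F [-0.3  0.5 -1.7] yaw 109.8
{'tx': -4.0, 'ty': -1.47, 'tz': 0.07, 'wx': -0.001, 'wy': -0.0, 'wz': 0.066}
{'tx': -4.09, 'ty': -1.2, 'tz': 0.07, 'wx': -0.001, 'wy': -0.0, 'wz': 0.066}
{'tx': -4.16, 'ty': -0.93, 'tz': 0.07, 'wx': -0.001, 'wy': -0.0, 'wz': 0.066}
{'tx': -4.21, 'ty': -0.65, 'tz': 0.07, 'wx': -0.001, 'wy': -0.0, 'wz': 0.066}
{'tx': -4.25, 'ty': -0.37, 'tz': 0.07, 'wx': -0.001, 'wy': -0.0, 'wz': 0.066}
{'tx': -4.26, 'ty': -0.09, 'tz': 0.07, 'wx': -0.001, 'wy': -0.0, 'wz': 0.066}
```

Request:
send_rows:
  series:
    - {"tx": -4.0,"ty": -1.5,"tz": 0,"wx": 0,"wy": 0,"wz": 0.066,"jaw": 1}
    - {"tx": -4.1,"ty": -1.2,"tz": 0,"wx": 0,"wy": 0,"wz": 0.066,"jaw": 1}
    - {"tx": -4.2,"ty": -0.9,"tz": 0,"wx": 0,"wy": 0,"wz": 0.066,"jaw": 1}
    - {"tx": -4.2,"ty": -0.6,"tz": 0,"wx": 0,"wy": 0,"wz": 0.066,"jaw": 1}
    - {"tx": -4.2,"ty": -0.4,"tz": 0,"wx": 0,"wy": 0,"wz": 0.066,"jaw": 1}

```text
t: 6.08
tool_pos: [0.4912, -0.1103, 0.1999]
tool_rot: [2.209, 2.233, 0.001]
contact_force: [0.2, -0.2, -1.8]
opening: 0.0415
```

```bash
python3 -c "
from h import *
plan(.49,-.15,.19,87,step=.045)"
```

```text
t 6.08 n 1 from [ 0.4912 -0.1103  0.1999] open 0.0415 F [ 0.2 -0.2 -1.8] yaw 90.6
{'tx': -3.97, 'ty': -0.17, 'tz': 0.99, 'wx': 0.001, 'wy': 0.0, 'wz': 0.063}
```

Request:
send_rows:
  series:
    - {"tx": -2.0,"ty": -0.1,"tz": 0.4,"wx": 0,"wy": 0,"wz": 0.03,"jaw": 1}
    - {"tx": -1.3,"ty": 0,"tz": 0.4,"wx": 0,"wy": 0,"wz": 0.02,"jaw": 1}
    - {"tx": 0,"ty": 0,"tz": 0,"wx": 0,"wy": 0,"wz": 0,"jaw": 1}
    - {"tx": 0,"ty": 0,"tz": 0,"wx": 0,"wy": 0,"wz": 0,"jaw": 1}

```text
t: 6.58
tool_pos: [0.4893, -0.1459, 0.1923]
tool_rot: [2.27, 2.172, 0.001]
contact_force: [-0.3, -0.5, -1.7]
opening: 0.0413
```

```bash
python3 -c "
from h import *
plan(.49,-.15,.17,87,step=.045)
a=avg('top',3).astype(np.uint8);b=avg('side',3).astype(np.uint8)
o=np.hstack([cv2.resize(a[170:260,370:460],None,fx=4.4,fy=4.4,interpolation=2),cv2.resize(b[100:190,330:420],None,fx=4.4,fy=4.4,interpolation=2)])
cv2.imwrite('pics/n1.png',o)"
```

```text
t 6.58 n 1 from [ 0.4893 -0.1459  0.1923] open 0.0413 F [-0.3 -0.5 -1.7] yaw 87.5
{'tx': -0.41, 'ty': 0.08, 'tz': 2.23, 'wx': 0.001, 'wy': -0.001, 'wz': 0.008}
```

View pics/n1.png

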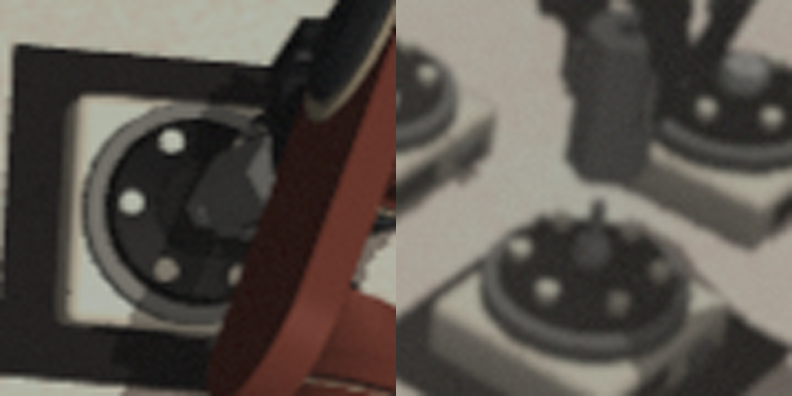

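```bash
python3 -c "
from h import *
print(proj('side',(.4893,-.1459,.144)),proj('side',(.4893,-.1459,.18)),proj('side',(.4893,-.1409,.144)))
b=avg('side',2).astype(np.uint8)
for r in (126,129,132,135): print(b[r,364:384].mean(1).astype(int), b[r,384:394].mean(1).astype(int))
"
```

```text
[376.76128182 136.40965453] [378.87243464 124.46379175] [375.72577888 137.29293905]
[159 159 160 160 155 133  91  60  57  52  58  61  64  64  62  61  66  64
  64  63] [59 57 62 59 48 42 42 48 49 41]
[161 158 161 160 147 109  70  55  52  56  60  64  63  66  61  62  63  61
  62  57] [62 58 57 62 64 56 63 78 84 81]
[162 160 160 156 134  90  56  55  56  59  61  66  63  63  60  59  61  63
  61  62] [61 60 62 71 86 87 66 54 56 57]
[164 163 162 147 113  78  57  51  56  62  63  64  61  67  63  64  65  59
  60  60] [ 62  63  65  85 112 130 134 124 109  98]
```

Request:
send_rows:
  series:
    - {"tx": -0.4,"ty": 0.1,"tz": 0.7,"wx": 0,"wy": 0,"wz": 0.008,"jaw": 1}
    - {"tx": 0,"ty": 0,"tz": 0.7,"wx": 0,"wy": 0,"wz": 0,"jaw": 1}
    - {"tx": 0,"ty": 0,"tz": 0.4,"wx": 0,"wy": 0,"wz": 0,"jaw": 1}
    - {"tx": 0,"ty": 0,"tz": 0,"wx": 0,"wy": 0,"wz": 0,"jaw": 1}

```text
t: 7.48
tool_pos: [0.4899, -0.1504, 0.1724]
tool_rot: [-2.279, -2.161, -0.0]
contact_force: [-0.4, -0.7, -2.0]
opening: 0.0418
```

```bash
python3 -c "
from h import *
plan(.49,-.1495,.165,87,step=.045)"
```

```text
t 7.47 n 1 from [ 0.4899 -0.1504  0.1724] open 0.0418 F [-0.4 -0.7 -2. ] yaw 86.9
{'tx': 0.09, 'ty': 0.0, 'tz': 0.74, 'wx': -0.0, 'wy': -0.001, 'wz': -0.001}
```

Request:
send_rows:
  series:
    - {"tx": 0.1,"ty": 0,"tz": 0.4,"wx": 0,"wy": 0,"wz": 0,"jaw": 1}
    - {"tx": 0,"ty": 0,"tz": 0.4,"wx": 0,"wy": 0,"wz": 0,"jaw": 1}
    - {"tx": 0,"ty": 0,"tz": 0.4,"wx": 0,"wy": 0,"wz": 0,"jaw": 1}

```text
t: 7.85
tool_pos: [0.4903, -0.1495, 0.1602]
tool_rot: [2.28, 2.161, 0.001]
contact_force: [-0.0, 0.1, -2.1]
opening: 0.0415
```

```bash
python3 -c "
from h import *
plan(.49,-.1495,.145,87,step=.045)"
```

```text
t 7.85 n 1 from [ 0.4903 -0.1495  0.1602] open 0.0415 F [-0.   0.1 -2.1] yaw 86.9
{'tx': -0.01, 'ty': -0.03, 'tz': 1.52, 'wx': 0.001, 'wy': -0.0, 'wz': -0.001}
```

Request:
send_rows:
  series:
    - {"tx": 0,"ty": 0,"tz": 0.4,"wx": 0,"wy": 0,"wz": 0,"jaw": 1}
    - {"tx": 0,"ty": 0,"tz": 0.4,"wx": 0,"wy": 0,"wz": 0,"jaw": 1}
    - {"tx": 0,"ty": 0,"tz": 0.4,"wx": 0,"wy": 0,"wz": 0,"jaw": 1}

```text
t: 8.22
tool_pos: [0.4903, -0.1494, 0.1473]
tool_rot: [2.28, 2.161, 0.001]
contact_force: [-0.6, 0.3, -1.6]
opening: 0.0414
```

```bash
python3 -c "
from h import *
plan(.49,-.1495,.135,87,step=.045)"
```

```text
t 8.22 n 1 from [ 0.4903 -0.1494  0.1473] open 0.0414 F [-0.6  0.3 -1.6] yaw 86.9
{'tx': -0.01, 'ty': -0.03, 'tz': 1.23, 'wx': 0.001, 'wy': -0.0, 'wz': -0.001}
```

Request:
send_rows:
  series:
    - {"tx": 0,"ty": 0,"tz": 0.3,"wx": 0,"wy": 0,"wz": 0,"jaw": 1}
    - {"tx": 0,"ty": 0,"tz": 0.3,"wx": 0,"wy": 0,"wz": 0,"jaw": 1}
    - {"tx": 0,"ty": 0,"tz": 0.3,"wx": 0,"wy": 0,"wz": 0,"jaw": 1}

```text
t: 8.6
tool_pos: [0.4903, -0.1495, 0.1376]
tool_rot: [2.28, 2.161, 0.001]
contact_force: [-0.3, 0.3, -2.7]
opening: 0.0418
```

```bash
python3 -c "
from h import *
plan(.49,-.1495,.135,87,step=.045)"
```

```text
t 8.6 n 1 from [ 0.4903 -0.1495  0.1376] open 0.0418 F [-0.3  0.3 -2.7] yaw 86.9
{'tx': -0.01, 'ty': -0.03, 'tz': 0.26, 'wx': 0.001, 'wy': -0.0, 'wz': -0.001}
```

Request:
send_rows:
  series:
    - {"tx": 0,"ty": 0,"tz": 0.2,"wx": 0,"wy": 0,"wz": 0,"jaw": 1}
    - {"tx": 0,"ty": 0,"tz": 0.2,"wx": 0,"wy": 0,"wz": 0,"jaw": 1}

```text
t: 8.85
tool_pos: [0.4903, -0.1494, 0.1333]
tool_rot: [2.28, 2.161, 0.001]
contact_force: [-0.5, 0.0, -1.8]
opening: 0.0414
```

```bash
python3 -c "
from h import *
plan(.49,-.1495,.1225,87,step=.045)"
```

```text
t 8.85 n 1 from [ 0.4903 -0.1494  0.1333] open 0.0414 F [-0.5  0.  -1.8] yaw 87.0
{'tx': -0.01, 'ty': -0.03, 'tz': 1.08, 'wx': 0.0, 'wy': -0.0, 'wz': -0.001}
```

Request:
send_rows:
  series:
    - {"tx": 0,"ty": 0,"tz": 0.2,"wx": 0,"wy": 0,"wz": 0,"jaw": 1}
    - {"tx": 0,"ty": 0,"tz": 0.2,"wx": 0,"wy": 0,"wz": 0,"jaw": 1}

```text
t: 9.1
tool_pos: [0.4904, -0.1495, 0.1292]
tool_rot: [2.279, 2.161, 0.001]
contact_force: [0.6, 0.3, -1.8]
opening: 0.0418
```

```bash
python3 -c "
from h import *
plan(.49,-.1495,.1225,87,step=.045)"
```

```text
t 9.1 n 1 from [ 0.4904 -0.1495  0.1292] open 0.0418 F [ 0.6  0.3 -1.8] yaw 87.0
{'tx': -0.0, 'ty': -0.04, 'tz': 0.67, 'wx': 0.001, 'wy': -0.0, 'wz': -0.001}
```

Request:
send_rows:
  series:
    - {"tx": 0,"ty": 0,"tz": 0.2,"wx": 0,"wy": 0,"wz": 0,"jaw": 1}
    - {"tx": 0,"ty": 0,"tz": 0.2,"wx": 0,"wy": 0,"wz": 0,"jaw": 1}

```text
t: 9.35
tool_pos: [0.4904, -0.1495, 0.1249]
tool_rot: [2.279, 2.161, 0.001]
contact_force: [0.4, -0.3, -0.9]
opening: 0.0415
```

```bash
python3 -c "
from h import *
plan(.49,-.1495,.1225,87,step=.045)"
```

```text
t 9.35 n 1 from [ 0.4904 -0.1495  0.1249] open 0.0415 F [ 0.4 -0.3 -0.9] yaw 86.9
{'tx': -0.0, 'ty': -0.04, 'tz': 0.24, 'wx': 0.001, 'wy': -0.0, 'wz': -0.001}
```

Request:
send_rows:
  series:
    - {"tx": 0,"ty": 0,"tz": 0.15,"wx": 0,"wy": 0,"wz": 0,"jaw": 1}
    - {"tx": 0,"ty": 0,"tz": 0.15,"wx": 0,"wy": 0,"wz": 0,"jaw": 1}

```text
t: 9.6
tool_pos: [0.4905, -0.1495, 0.1224]
tool_rot: [2.28, 2.161, 0.001]
contact_force: [-3.1, 1.2, 7.4]
opening: 0.0415
```

```bash
python3 -c "
from h import *
plan(.49,-.1495,.1225,87,step=.045)"
```

```text
t 9.6 n 1 from [ 0.4905 -0.1495  0.1224] open 0.0415 F [-3.1  1.2  7.4] yaw 87.0
{'tx': -0.0, 'ty': -0.05, 'tz': -0.01, 'wx': 0.0, 'wy': -0.0, 'wz': -0.001}
```

Request:
send_rows:
  series:
    - {"tx": 0,"ty": 0,"tz": 0.1,"wx": 0,"wy": 0,"wz": 0,"jaw": 1}
    - {"tx": 0,"ty": 0,"tz": 0.05,"wx": 0,"wy": 0,"wz": 0,"jaw": 1}

```text
t: 9.85
tool_pos: [0.4907, -0.1496, 0.1225]
tool_rot: [2.28, 2.162, 0.0]
contact_force: [-1.5, 0.1, 1.5]
opening: 0.0416
```

```bash
python3 -c "
from h import *
plan(.49,-.1495,.1225,87,step=.045)
b=avg('side',3).astype(np.uint8);a=avg('top',1).astype(np.uint8)
print(proj('side',(.4904,-.1495,.164)),proj('side',(.4904,-.1495,.074)))
cv2.imwrite('pics/f1.png',np.hstack([cv2.resize(b[110:230,300:440],None,fx=4,fy=4,interpolation=2)]));cv2.imwrite('pics/f2.png',b);cv2.imwrite('pics/f3.png',a)"
```

```text
t 9.85 n 1 from [ 0.4907 -0.1496  0.1225] open 0.0416 F [-1.5  0.1  1.5] yaw 87.0
{'tx': 0.01, 'ty': -0.07, 'tz': -0.0, 'wx': 0.0, 'wy': -0.0, 'wz': -0.001}
[378.29566777 129.04380358] [373.26205727 157.46050823]
```

View pics/f1.png

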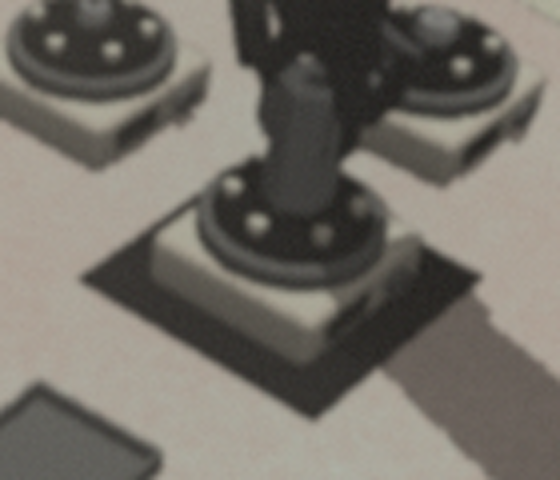

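View pics/f2.png

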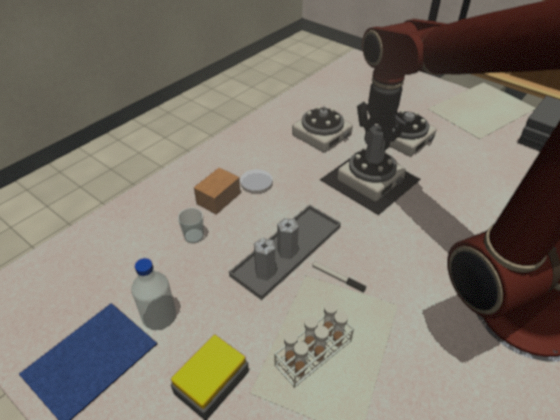

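View pics/f3.png

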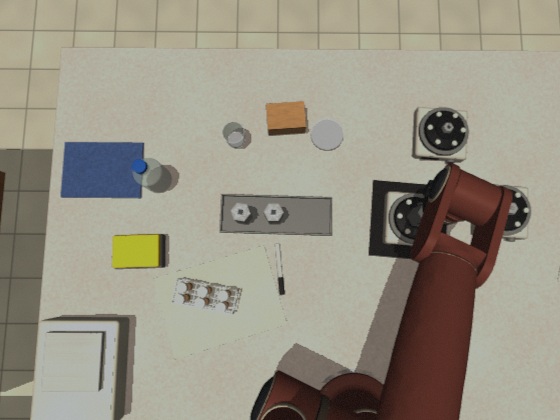

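The side view shows the key upright over the nut, its foot near (300,205) in the crop, with no gap to the hub. The top view shows keys A and B undisturbed at (241,213) and (273,213). I'll press a little more to check that it is fully seated.

Request:
send_rows:
  series:
    - {"tx": 0,"ty": -0.05,"tz": 0.25,"wx": 0,"wy": 0,"wz": 0,"jaw": 1}
    - {"tx": 0,"ty": 0,"tz": 0.25,"wx": 0,"wy": 0,"wz": 0,"jaw": 1}

```text
t: 10.3
tool_pos: [0.4908, -0.1496, 0.1224]
tool_rot: [-2.279, -2.161, 0.0]
contact_force: [-10.3, 3.3, 16.2]
opening: 0.0416
```

```bash
python3 -c "
from h import *
plan(.49,-.1495,.1225,87,step=.045)"
```

```text
t 10.3 n 1 from [ 0.4908 -0.1496  0.1224] open 0.0416 F [-10.3   3.3  16.2] yaw 87.0
{'tx': 0.01, 'ty': -0.08, 'tz': -0.01, 'wx': -0.001, 'wy': -0.001, 'wz': -0.0}
```

Request:
send_rows:
  series:
    - {"tx": 0,"ty": 0,"tz": 0.02,"wx": 0,"wy": 0,"wz": 0,"jaw": 1}
    - {"tx": 0,"ty": 0,"tz": 0.03,"wx": 0,"wy": 0,"wz": 0,"jaw": 1}

```text
t: 10.55
tool_pos: [0.4913, -0.1499, 0.1225]
tool_rot: [2.279, 2.161, 0.001]
contact_force: [-1.6, 1.7, 4.2]
opening: 0.0419
```

```bash
python3 -c "
from h import *
plan(.49,-.1495,.1225,87,step=.045)
print(ctrl.finish_job())"
```

```text
t 10.55 n 1 from [ 0.4913 -0.1499  0.1225] open 0.0419 F [-1.6  1.7  4.2] yaw 87.0
{'tx': 0.03, 'ty': -0.13, 'tz': -0.0, 'wx': 0.001, 'wy': 0.0, 'wz': -0.001}
the job is handed in; nothing more can be done
None
```

The key nearest the centrifuge (at about x 0.495, y 0.106) fits, and it was the first one I tried. It is now fully home over the nut, upright and still held at about 50 N. I handed the job in at 10.55 s.

**The fit:** the key went down with no measurable contact until the tool stood at z = 0.1224 m. I had predicted 0.1225 m for the foot on the hub face, and a wrong key would have stopped at least 9 mm higher.

**Check for full seating:** pressing harder, to about 16 N, did not move it any lower. That push also gave about 10 N of sideways force along x, so I eased off to about 4 N before handing in. The fingers read 42 mm, which is flat on the key, and the tilt was about 0.001 rad.

**Everything else:** I never touched the other two keys. The pictures taken just before that last harder push show both still standing in the tray and everything else in place.

**Not checked:** I did not try the other two keys or take a picture after that last push, and the nut's angle was only a rough estimate from the images. No check failed or disagreed.

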